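# Stopper a vial with one turn of the crank press

### The arm

A 6-joint arm with a two-finger parallel gripper is mounted at the origin on a cart in front of the work surface, level with it; the furniture and walls round the work are solid. World frame = base frame: x ahead of the robot, y to its left, z up, the work surface at z = 0. Lengths are in m, angles in rad, forces in N, time in s.
With the tool pointing down it reaches from about 0.35 to 0.775 m from the base axis. Payload 7.3 kg.
Tool frame: the origin (TCP) lies at the very end of the fingers, on their centre line; the grasp point (between the pads) lies 19 mm behind it; z points along the fingers, y is the line along which they close (so a half turn about z gives the same grasp; the last joint's range is limited). The gripper opens to 92 mm and grips with 3 to 60 N. Pads are 19 mm wide; open, the fingers measure 130 mm over their backs; the gripper's body (75 mm by 190 mm) begins 47 mm behind the grasp point.
Start: joints at [0.963, 0.342, 1.524, -0, 1.275, -0.146], TCP at [0.234, 0.47, 0.227] pointing down, gripper open.
Joint ranges: [-2.53, 2.53], [-0.77, 2.02], [0.04, 2.7], [-1, 4.14], [0.28, 2.66], [-3.11, 3.11]. Speed limits (rad/s): [2.57, 2.57, 3.14, 3.14, 3.14, 3.14].

### API

Orientations are given as a unit quaternion [w, x, y, z].
In Python, from workcell import manip gives the robot as it stands.
- The arm moves only by the tool jog_arm, never from a script. Its argument "targets" is one flat list of numbers, 5 for each row, row after row: the shift along the tool's x, y, z in mm, then the turn about the tool's z in rad, then the closure in counts, from 0 (fully open) to 255 (shut). In form: [tx, ty, tz, roll, hand, tx, ty, tz, roll, hand, ...]. A call has 1 to 12 rows; each row shifts and turns the commanded pose from where the row before left it, along the tool's axes as they then stand; what a row does not reach is not made up. A row lasts 1/10 s, in which the tool goes at most 50 mm and 8.59 degrees, less where a joint would pass 70% of its speed; a pose out of reach is approached as far as the arm can. A call with a gripper value outside its range is refused whole. The fingers move at their own pace and stop on an object; "newtons" is the grip in N (left out, the last holds). Time passes only in rows, so rows that do not move let the fingers close. It gives the time, the measured TCP pose, the force, the opening and the grip force at its end, in the units of the state.
- manip.sense(): the state, without advancing time (a new reading comes with each control period).
- manip.camera(name): name is "scene" or "top" or "wrist"; returns (picture, depth): 480x640x3 uint8, blue, green, red; 480x640 float32, m along the optical axis (not along the pixel's ray), 0 where there is no reading.
- manip.camera_params(name): a dict with "fx", "fy", "cx", "cy" (pixels), "world_from_camera" (4x4, takes a point from camera to world coordinates). Camera axes: x right, y down, z forward; pixel columns grow to the right and rows downward; lengths in m; the calibration is good to about 2 mm. A picture is of the moment at which its call begins: read the wrist's pose just before it. camera_params takes no time and is no camera call; for the wrist camera it gives the pose at the moment of the call.
- manip.hand_in(): hands the job in; it is judged then, once.
Trained networks look in the newest picture that a camera, given by its name, has taken for a name from the list of things; names that differ only in an ending like _2 or _b are one class to them, and where a whole thing is asked for, a point or a joint stands for the part that bears it (a point fixed in the world has none). Each returns a list of dicts, best first, with "p" (0 to 1); they miss things now and then, are a little off and sometimes report something else, mostly with a low value. They report only what shows in the picture. A call takes as long as a camera call.
- manip.spot_in(camera, target): "extent" ([left, top, right, bottom] in pixels, round what is visible of it).
- manip.mark_of(camera, target): "point" ([column, row] in pixels: a listed point, or the origin of a listed thing).
The state is a dict: "time": time; "qpos": joint angles; "joint_velocities": joint speeds; "joint_efforts": joint torques, N m; "ee_pos": TCP position; "ee_rot": TCP orientation; "force": force on the tool from outside, world axes, zero at the start; "moment": the same for the moment, N m; "finger_gap": finger opening in m; "gripper_force": force on a finger pad.
Only numpy, scipy, OpenCV 4.12 (cv2) and the standard library are available. Lean on these libraries where they do the work, as an engineer would, in place of code of your own. Each camera call takes 0.05 s, during which the arm holds its last target. There are 200 camera calls.

### The job

Stand the amber vial with the yellow stopper in the blue pocket of the press's shuttle and push the shuttle fully home by its black post. Then turn the green flywheel by its knob through exactly one full turn clockwise (seen from above), so that the ram presses the stopper down flush and rises again, and let go with the knob back where it began. Work gently, the knob's sprung pin is delicate: never force the knob inward or outward along the wheel's radius with more than about 10 N, and do not push the small bottles and the pot about.

Things in the scene. Friction and masses are not known exactly. Their poses are not given: they have to be found in the camera images.
- press: the white bench press, fixed; grey base 120 x 235 mm, white portal and head 118 x 118 mm. Origin: on the worktop under the ram's centre line. z up; +y points along the shuttle's track from the portal to the open loading end. The ram's foot hangs 100 mm above the worktop when up
- head_top (a point): point above the press origin on the head's top, 146 mm above the worktop. The flywheel (green disc, 108 mm across, top 162 mm above the worktop) lies flat on the head. Its bearing sits in a slotted flange: its vertical axis stands up to 15 mm off this point in the press's x and as much in y; this offset is not measured
- vial_mid (a point): the amber glass vial with a yellow-topped stopper, stands loose on the worktop among the small bottles: body 26 mm diameter and straight up to 39 mm, glass 48 mm high, 61 mm high with the stopper, 50 to 100 g. This point is on its axis, 30 mm above its underside; z is the vial's axis
- stopper (a joint): how far the stopper has been pressed into the vial, m: 0 at the start (its flange 10 mm above the glass rim), 0.010 when flush. About 25 N press it in; gripping the glass does not move it
- pocket (a point): centre of the inner floor of the round blue pocket on the shuttle; pocket 29.6 mm inside, 40 mm outside diameter, 8 mm deep, its floor 19 mm above the worktop; moves with the shuttle. Axes as the press
- post (a point): black upright push post at the shuttle's outer end, 12 mm diameter with a 20 mm head on top; this point is on its axis 50 mm above the worktop; the post reaches from 17 to 75 mm above the worktop, its head begins at 59 mm. It stands 105 mm from the pocket's centre in the press's +y direction
- shuttle (a joint): shuttle position, m: 0 out (loading), 0.120 fully home against its stop, with the pocket under the ram. Moves along the press's -y, friction about 2 N, stays where it is left
- knob_grip (a point): black round knob standing on the flywheel's rim, turns freely on its own pin (its attitude means nothing); 20 mm diameter, from 165 to 210 mm above the worktop. This point is on its axis 188 mm above the worktop and (unloaded) 45 mm from the flywheel's vertical axis. At the start it lies from that axis towards the press's -x, up to 0.7 rad either way
- wheel (a joint): angle of the flywheel, rad: 0 at the start (home, ram up), grows clockwise seen from above; 6.283 is one full turn. No stop, no detent. The crank lowers the ram in the first half turn, raises it in the second. Bearing friction about 0.1 N m, and up to about 0.45 N m more while the stopper goes in (about 2.0 to 3.1 rad)
- pin (a joint): give of the sprung pin that carries the knob, along the wheel's radius, m: 0 unloaded, positive outward, 6 N per mm; more than 2 mm (12 N) either way spoils it
- dropper_mid (a point): red dropper bottle, a bystander, stands loose on the worktop; 25 mm diameter, 68 mm high; this point is on its axis half-way up
- teal_bottle_mid (a point): teal-capped bottle, a bystander, stands loose on the worktop; 37 mm diameter, 72 mm high; this point is on its axis half-way up
- pot_mid (a point): white pot, a bystander, stands loose on the worktop; 35 mm diameter, 50 mm high; this point is on its axis half-way up

How it is judged:
On the way, in this order (a step that is already met when the one before it is completed fails the run):
1. the vial stands in the pocket of the shuttle (horizontal distance between vial_mid and pocket below 0.004 m and angle between vial_mid's own z axis and vertical below 0.1 rad and z of vial_mid in the frame of pocket below 0.033 m), for 0.2 s.
2. the shuttle is fully home, with the vial in it (all of step 1 and value of joint shuttle above 0.117 m), for 0.2 s.
3. half a turn of the flywheel: the stopper is pressed in (value of joint wheel above 3.14 rad and value of joint stopper above 0.008 m and value of joint shuttle above 0.115 m).
4. the full turn is completed (value of joint wheel between 6.1332 and 6.4332 rad), for 0.2 s.
At the end, for the whole second after the job is handed in: the vial stands upright in the pocket (within 4 mm of its centre) with the shuttle home (within 5 mm), the stopper pressed in at least 8 of its 10 mm, the flywheel at rest one full turn on from its start, within 0.15 rad (all of step 1 and all of step 4 and value of joint shuttle above 0.115 m and value of joint stopper above 0.008 m and velocity of joint wheel between -0.05 and 0.05 rad/s); the robot touches nothing.
It fails at once if the knob's pin is forced inward or outward along the wheel's radius (more than 2 mm, 12 N) (value of joint pin above 0.002 m or value of joint pin below -0.002 m).
It fails at once if the flywheel is turned past its one turn (by more than 0.3 rad) or backwards (by more than 0.3 rad) (value of joint wheel above 6.5832 rad or value of joint wheel below -0.3 rad).
It fails at once if the flywheel is turned (more than 0.6 rad) while the shuttle is not home (value of joint wheel above 0.6 rad and value of joint shuttle below 0.112 m).
It fails at once if the dropper bottle, the teal-capped bottle or the white pot is pushed away (more than 30 mm) or knocked over (distance of any of dropper_mid, teal_bottle_mid, pot_mid from where it was at the start of the episode above 0.03 m or angle between any of dropper_mid, teal_bottle_mid, pot_mid's own z axis and vertical above 0.5 rad).
It also fails if it takes over 72 s, if anything falls off the work surface, if the arm or the gripper's body presses on something with over 40 N, if the wrist force passes 120 N, or if a joint passes its speed limit or range.

## Working session

There is one attempt and no reset: what is moved stays moved. The work goes in short steps, Python scripts to look and compute and a tool call to move; the robot and the scene stay as the last step left them, time stands still between calls to the robot, and variables do not carry over. Pictures are saved under pics/ and viewed, at most 10 in all, crops included, and the job is handed in when it is done.

Besides the shell and the picture viewer there is one more tool, called after "Call:" as a command line: name --argument value ..., lists and objects as JSON in quotes. jog_arm: Moves the arm, as the interface text tells. Its arguments: {"type":"object","properties":{"targets":{"type":"array","items":{"type":"number"}},"newtons":{"type":"number"}},"required":["targets"]}

```bash
mkdir -p pics; ls
cat > h.py <<'E'
import numpy as np, cv2
from workcell import manip
from scipy.spatial.transform import Rotation as R
def ray(cam,px):
    P=manip.camera_params(cam);T=np.array(P["world_from_camera"])
    d=T[:3,:3]@np.array([(px[0]-P["cx"])/P["fx"],(px[1]-P["cy"])/P["fy"],1.]);return T[:3,3],d
def atz(cam,px,z):
    o,d=ray(cam,px);return o+d*(z-o[2])/d[2]
def cloud(cam,depth):
    P=manip.camera_params(cam);T=np.array(P["world_from_camera"])
    v,u=np.mgrid[:480,:640];X=np.stack([(u-P["cx"])/P["fx"]*depth,(v-P["cy"])/P["fy"]*depth,depth],-1)
    W=X@T[:3,:3].T+T[:3,3];W[depth<=0]=np.nan;return W
E
python3 - <<'E'
from h import *
np.set_printoptions(precision=4,suppress=True)
Z=dict(head_top=.146,vial_mid=.03,pocket=.019,post=.05,knob_grip=.188,dropper_mid=.034,teal_bottle_mid=.036,pot_mid=.025,press=0)
for c in("top","scene"):
    im,d=manip.camera(c);cv2.imwrite(f"pics/{c}0.png",im);np.save(f"{c}0.npy",d)
    print(c,np.array(manip.camera_params(c)["world_from_camera"])[:3])
    for k,z in Z.items():
        m=manip.mark_of(c,k)
        for e in m[:2]: print(k,round(e["p"],2),np.round(e["point"],1),atz(c,e["point"],z))
s=manip.sense();print(s)
E
```

```text
pics
top [[-0.0136 -0.9943  0.106   0.3682]
 [-0.9998  0.0148  0.0106  0.0094]
 [-0.0121 -0.1058 -0.9943  1.3017]]
head_top 0.87 [433.3 226.1] [ 0.5001 -0.2163  0.146 ]
vial_mid 0.6 [206.8 223.5] [0.5265 0.257  0.03  ]
pocket 0.67 [363.1 240.3] [ 0.4854 -0.0859  0.019 ]
post 0.8 [312.6 245.6] [0.4727 0.025  0.05  ]
knob_grip 0.48 [436.3 243.1] [ 0.4626 -0.2127  0.188 ]
dropper_mid 0.69 [238.4 263. ] [0.4385 0.1869 0.034 ]
teal_bottle_mid 0.76 [238.3 224. ] [0.5236 0.1869 0.036 ]
pot_mid 0.54 [202.9 260.8] [0.4449 0.266  0.025 ]
press 0.6 [418.7 233.5] [ 0.5006 -0.2117  0.    ]
scene [[ 0.7215 -0.5374  0.4366  0.1117]
 [-0.6924 -0.56    0.4549 -0.3652]
 [ 0.     -0.6305 -0.7762  0.7767]]
head_top 0.83 [436.4 310.1] [ 0.4983 -0.2109  0.146 ]
vial_mid 0.76 [252.8 185.7] [0.5337 0.2579 0.03  ]
pocket 0.91 [360.2 305.4] [ 0.4893 -0.0835  0.019 ]
pocket 0.47 [217.1 207.5] [0.4497 0.2691 0.019 ]
post 0.7 [319.5 267.4] [0.4791 0.0065 0.05  ]
knob_grip 0.69 [427.8 304.9] [ 0.4707 -0.2082  0.188 ]
dropper_mid 0.71 [240.1 230.6] [0.4386 0.1793 0.034 ]
teal_bottle_mid 0.78 [269.7 207.3] [0.5164 0.1843 0.036 ]
teal_bottle_mid 0.33 [313.5 265.8] [0.4809 0.0236 0.036 ]
press 0.78 [420.6 355.4] [ 0.5004 -0.2103  0.    ]
{'time': 1.0, 'qpos': array([ 0.963 ,  0.342 ,  1.5241,  0.    ,  1.2754, -0.146 ]), 'joint_velocities': array([-0.0007,  0.0004,  0.0011,  0.0006,  0.0002,  0.0005]), 'joint_efforts': array([  0.0007, -43.1137, -24.4478,   0.0719,   0.0485,   0.    ]), 'ee_pos': array([0.2339, 0.47  , 0.2267]), 'ee_rot': array([0.    , 0.2288, 0.9735, 0.    ]), 'force': array([ 0.7093,  0.4642, -1.0191]), 'moment': array([-0.0455, -0.002 ,  0.0031]), 'gripper_force': 0.0, 'finger_gap': 0.09158573520650407}
```

View pics/top0.png

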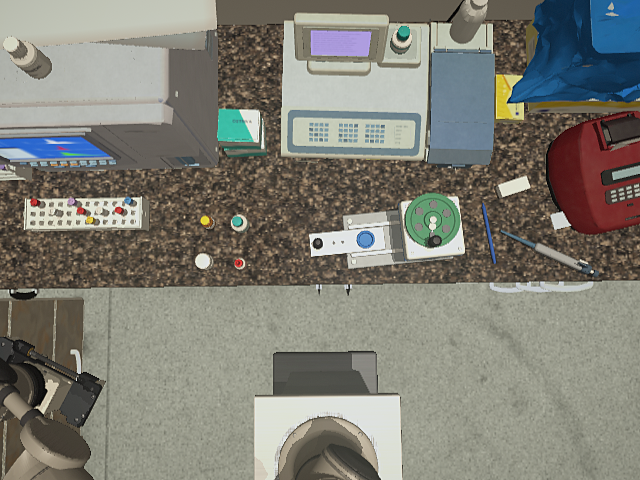

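View pics/scene0.png

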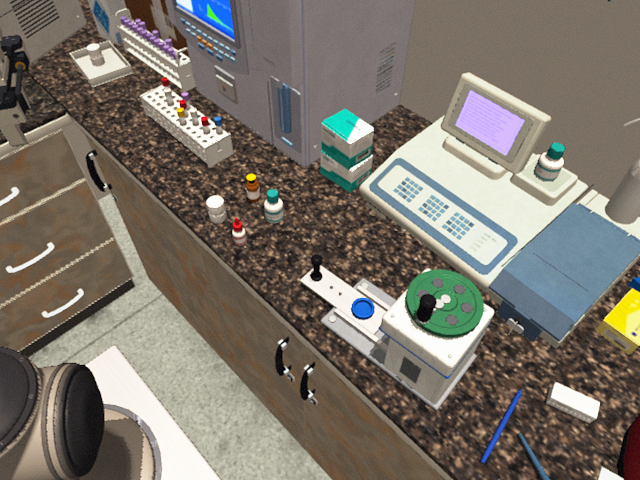

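Run:
```python
from h import *
np.set_printoptions(precision=4,suppress=True)
for c in("top","scene"):
    im=cv2.imread(f"pics/{c}0.png");W=cloud(c,np.load(f"{c}0.npy"));hsv=cv2.cvtColor(im,cv2.COLOR_BGR2HSV)
    g=(hsv[...,0]>40)&(hsv[...,0]<85)&(hsv[...,1]>80)&(abs(W[...,2]-.162)<.006)
    def circ(m,n):
        p=W[m][:,:2];(cx,cy),r=cv2.minEnclosingCircle((p*1000).astype(np.float32)) if len(p) else ((0,0),0);print(c,n,len(p),cx/1000,cy/1000,r,p.mean(0) if len(p) else '')
    circ(g,"wheel")
    k=(abs(W[...,2]-.21)<.006)&(W[...,1]<-.1)&(W[...,0]>.35)&(W[...,0]<.6);circ(k,"knobtop")
    circ((abs(W[...,2]-.061)<.005)&(W[...,1]>.2)&(W[...,1]<.3)&(W[...,0]>.48)&(W[...,0]<.58),"vialtop")
    circ((abs(W[...,2]-.075)<.005)&(W[...,1]>-.05)&(W[...,1]<.08)&(W[...,0]>.4)&(W[...,0]<.55),"posttop")
    circ((abs(W[...,2]-.068)<.005)&(W[...,1]>.12)&(W[...,1]<.23)&(W[...,0]>.4)&(W[...,0]<.48),"droppertop")
    circ((abs(W[...,2]-.072)<.005)&(W[...,1]>.12)&(W[...,1]<.23)&(W[...,0]>.48)&(W[...,0]<.56),"tealtop")
    circ((abs(W[...,2]-.05)<.005)&(W[...,1]>.2)&(W[...,1]<.3)&(W[...,0]>.4)&(W[...,0]<.48),"pottop")
    h=(abs(W[...,2]-.146)<.004)&(W[...,1]<-.1)&(hsv[...,1]<60)
    circ(h,"head")
    if h.sum()>5:print(cv2.minAreaRect((W[h][:,:2]*1000).astype(np.float32)))
    b=(hsv[...,0]>95)&(hsv[...,0]<130)&(hsv[...,1]>120)&(abs(W[...,2]-.027)<.006);circ(b,"pocket rim")
```

```text
top wheel 1699 0.5105743408203125 -0.21139279174804687 53.90532684326172 [ 0.5144 -0.2111]
top knobtop 107 0.46591757202148437 -0.20778839111328126 10.792163848876953 [ 0.4653 -0.2073]
top vialtop 54 0.5297047729492188 0.2559152984619141 9.147422790527344 [0.5295 0.256 ]
top posttop 65 0.4775889892578125 0.01434733772277832 9.57269287109375 [0.4778 0.0145]
top droppertop 9 0.437890869140625 0.18449859619140624 3.3384416103363037 [0.4378 0.1844]
top tealtop 78 0.526261962890625 0.18524024963378907 11.116120338439941 [0.5256 0.1854]
top pottop 183 0.44318896484375 0.262399169921875 17.056278228759766 [0.443  0.2619]
top head 1236 0.6761260375976562 -0.33822781372070315 296.5840148925781 [ 0.5267 -0.2382]
((722.1103515625, -303.4843444824219), (439.0413818359375, 540.4921875), 31.92190933227539)
top pocket rim 146 0.6243466796875 -0.2866461181640625 259.4281311035156 [ 0.4903 -0.0922]
scene wheel 2980 0.51030029296875 -0.21319056701660155 54.56540298461914 [ 0.5108 -0.2161]
scene knobtop 185 0.46472256469726564 -0.20895457458496094 11.292147636413574 [ 0.4638 -0.2103]
scene vialtop 56 0.529949951171875 0.25388111877441405 10.807780265808105 [0.529  0.2534]
scene posttop 74 0.47689614868164065 0.01211846160888672 10.107118606567383 [0.4762 0.0115]
scene droppertop 5 0.4368038330078125 0.18306973266601562 1.9880757331848145 [0.4372 0.1831]
scene tealtop 84 0.5260940551757812 0.1818564453125 11.821860313415527 [0.5248 0.1822]
scene pottop 181 0.44180453491210936 0.2599835205078125 17.827667236328125 [0.4423 0.2588]
scene head 2796 0.7230056762695313 -0.18799171447753907 292.1733093261719 [ 0.5773 -0.2215]
((718.7673950195312, -208.96743774414062), (219.73995971679688, 569.5104370117188), 89.5224609375)
scene pocket rim 205 0.5531094970703125 0.44713253784179685 563.0446166992188 [ 0.4857 -0.0852]
```

The top picture shows the vial (206,222), teal bottle (238,223), pot (203,261), dropper (239,263), post (318,243), blue pocket (365,239) and knob (435,240); the scene view agrees. The large instrument stands behind the vial, so I check its clearance and the tool axes before moving.

```bash
cat >> h.py <<'E'
def delta(target,yaw):
    """shift in tool axes (mm) and roll to bring TCP to target with tool y along world yaw angle (mod pi)"""
    s=manip.sense();q=np.array(s["ee_rot"]);M=R.from_quat(q[[1,2,3,0]]).as_matrix()
    d=M.T@(np.array(target)-s["ee_pos"])*1000
    cur=np.arctan2(M[1,1],M[0,1]); r=-(yaw-cur); r=(r+np.pi/2)%np.pi-np.pi/2
    print("t",round(s["time"],2),"tcp",s["ee_pos"].round(4),"yaw_y",cur.round(3),"q6",s["qpos"][5].round(3),"shift",d.round(1),"roll",r.round(3),"tilt",M[:,2].round(4),"F",s["force"].round(1),"gap",round(s["finger_gap"],4),"gf",round(s["gripper_force"],1))
    return d,r
E
python3 - <<'E'
from h import *
np.set_printoptions(precision=4,suppress=True)
for c in("top","scene"):
    W=cloud(c,np.load(f"{c}0.npy"));
    for y0 in(.1,.15,.2,.25,.3,.35):
        m=(W[...,1]>y0)&(W[...,1]<y0+.05)&(W[...,2]>.085)&(W[...,0]>.5)
        print(c,y0,m.sum(),np.nanmin(W[m][:,0]) if m.any() else None, W[m][:,2].max() if m.any() else None)
    m=(W[...,0]>.43)&(W[...,0]<.57)&(W[...,1]<-.05)&(W[...,1]>-.2);im=cv2.imread(f"pics/{c}0.png");hsv=cv2.cvtColor(im,cv2.COLOR_BGR2HSV)
    b=(hsv[...,0]>95)&(hsv[...,0]<130)&(hsv[...,1]>120)&m&(W[...,1]>-.14);p=W[b&(W[...,2]>.024)];print("rim",cv2.minEnclosingCircle((p[:,:2]*1000).astype(np.float32)),p.mean(0),len(p))
delta([.53,.255,.2],.107)
E
```

```text
top 0.1 543 0.6786604555496407 0.1416919012089164
top 0.15 2165 0.6796753020707753 0.4767725974079481
top 0.2 7652 0.6248970009721821 0.47238230444206264
top 0.25 5320 0.6224488504329002 0.47204245885483065
top 0.3 5275 0.6225245734795704 0.4713491252488049
top 0.35 5542 0.6172097226184565 0.47004819336453785
rim ((486.8748474121094, -89.92254638671875), 19.440343856811523) [ 0.4885 -0.0891  0.0285] 97
scene 0.1 2742 0.677617117115191 0.3107823990932481
scene 0.15 2701 0.6791103385098715 0.29232351191261285
scene 0.2 15244 0.625482702585045 0.38820621959009327
scene 0.25 2608 0.6216600254664592 0.38201226274407646
scene 0.3 1863 0.6228982139702776 0.3656505093214096
scene 0.35 1915 0.5653053348271093 0.34790545632577446
rim ((486.6878967285156, -92.26182556152344), 20.0522518157959) [ 0.485  -0.0918  0.0261] 156
t 1.0 tcp [0.2339 0.47   0.2267] yaw_y 1.109 q6 -0.146 shift [-360.9  -60.6   26.7] roll 1.002 tilt [ 0.      0.0001 -1.    ] F [ 0.7  0.5 -1. ] gap 0.0916 gf 0.0
```

Call:
jog_arm --targets '[-20, -3, 0, 0, 60, -40, -7, 0, 0, 130, -45, -8, 3, 0, 130, -45, -8, 3, 0, 130, -45, -8, 3, 0, 130, -45, -8, 4, 0, 130, -45, -8, 4, 0, 130, -40, -6, 4, 0, 130, -25, -4, 3, -0.05, 130, -11, -1, 3, -0.05, 130, 0, 0, 0, 0, 130, 0, 0, 0, 0, 130]'

```text
time: 2.2
ee_pos: [0.5298, 0.2552, 0.1996]
ee_rot: [-0.0, 0.181, 0.984, 0.0]
force: [0.2, -0.1, -0.7]
finger_gap: 0.045
gripper_force: 0.0
```

Run:
```python
from h import *
np.set_printoptions(precision=4,suppress=True)
im,d=manip.camera("wrist");cv2.imwrite("pics/w1.png",im);np.save("w1.npy",d)
print(np.array(manip.camera_params("wrist")["world_from_camera"])[:3])
for k,z in dict(vial_mid=.03,teal_bottle_mid=.036,pot_mid=.025).items():
    for e in manip.mark_of("wrist",k)[:2]: print(k,round(e["p"],2),e["point"],atz("wrist",e["point"],z))
W=cloud("wrist",d)
m=(abs(W[...,2]-.061)<.004)&(W[...,1]>.2)&(W[...,1]<.3)&(W[...,0]>.48)&(W[...,0]<.58)
p=W[m];print("top",len(p),cv2.minEnclosingCircle((p[:,:2]*1000).astype(np.float32)),p.mean(0)) if len(p) else 0
delta([.53,.255,.1],1.209)
```

```text
[[ 0.3557  0.8979  0.2594  0.4593]
 [ 0.9346 -0.3417 -0.0986  0.2816]
 [ 0.0001  0.2775 -0.9607  0.3589]]
vial_mid 0.73 [315.6, 215.5] [0.5272 0.2535 0.03  ]
teal_bottle_mid 0.67 [253.4, 234.7] [0.5223 0.1888 0.036 ]
pot_mid 0.75 [294.7, 127.4] [0.4415 0.265  0.025 ]
top 319 ((530.1375732421875, 256.0007629394531), 9.292872428894043) [0.5299 0.256  0.0627]
t 2.4 tcp [0.5296 0.2558 0.2001] yaw_y 1.21 q6 -0.89 shift [ -0.7  -0.7 100.1] roll 0.001 tilt [ 0.0004  0.0003 -1.    ] F [ 0.   1.1 -0.1] gap 0.0448 gf 0.0
```

View pics/w1.png

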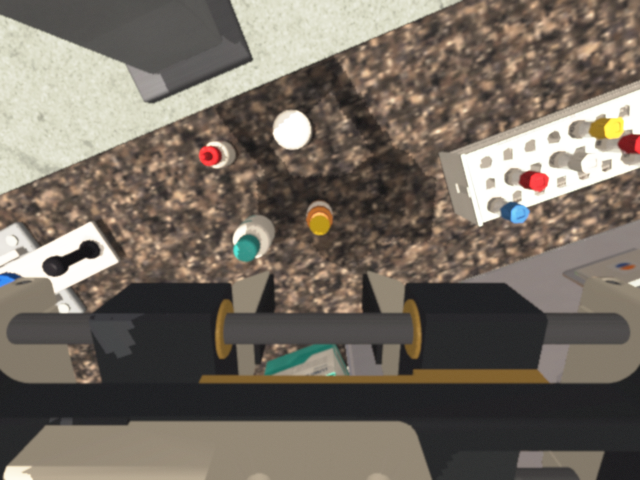

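The wrist view shows the vial stopper at (319,225) between the open fingers, teal bottle (250,243) and pot (292,130) clear. Descend and grip.

Call:
jog_arm --targets '[0, 0, 30, 0, 130, 0, 0, 40, 0, 130, 0, 0, 40, 0, 130, 0, 0, 35, 0, 130, 0, 0, 20, 0, 130, 0, 0, 15, 0, 130, 0, 0, 5, 0, 130, 0, 0, 0, 0, 200, 0, 0, 0, 0, 200, 0, 0, 0, 0, 200, 0, 0, 0, 0, 200]' --newtons 15

```text
time: 3.5
ee_pos: [0.5309, 0.2555, 0.0159]
ee_rot: [0.001, 0.18, 0.984, 0.001]
force: [0.2, 1.8, 2.8]
finger_gap: 0.0257
gripper_force: 15.0
```

Call:
jog_arm --targets '[0, 0, -20, 0, 200, 0, 0, -40, 0, 200, 0, 0, -40, 0, 200, 0, 0, -10, 0, 200, -1, -20, 0, 0, 200, -3, -40, 0, 0, 200, -3, -40, 0, 0, 200, -3, -45, 0, 0, 200, -3, -40, 0, 0.05, 200, -1, -18, 0, 0.1, 200, 0, 0, 0, 0.14, 200, 0, 0, 0, 0.14, 200]'

```text
time: 4.7
ee_pos: [0.4701, 0.0597, 0.1246]
ee_rot: [-0.0, 0.389, 0.921, -0.0]
force: [-0.4, 0.4, 0.0]
finger_gap: 0.0256
gripper_force: 15.0
```

Call:
jog_arm --targets '[0, 0, 0, 0.14, 200, 0, 0, 0, 0.14, 200, 0, 0, 0, 0.14, 200, 0, 0, 0, 0.14, 200, 0, 0, 0, 0.113, 200, 0, 0, 0, 0, 200, 0, 0, 0, 0, 200]'

```text
time: 5.4
ee_pos: [0.4704, 0.0605, 0.1246]
ee_rot: [-0.0, 0.668, 0.745, -0.0]
force: [-0.2, 0.3, -1.1]
finger_gap: 0.0254
gripper_force: 15.0
```

```bash
cat > look.py <<'E'
from h import *
import sys
np.set_printoptions(precision=4,suppress=True)
n=sys.argv[1]
im,d=manip.camera("wrist");cv2.imwrite(f"pics/{n}.png",im);np.save(f"{n}.npy",d)
W=cloud("wrist",d)
for k,z in dict(pocket=.019,post=.05).items():
    for e in manip.mark_of("wrist",k)[:2]: print(k,round(e["p"],2),np.round(e["point"],1),atz("wrist",e["point"],z))
hsv=cv2.cvtColor(im,cv2.COLOR_BGR2HSV)
b=((hsv[...,0]>95)&(hsv[...,0]<130)&(hsv[...,1]>120)&(abs(W[...,0]-.487)<.05)&(abs(W[...,1]+.09)<.05))
p=W[b&(W[...,2]>.0235)]
if len(p):print("rim",len(p),cv2.minEnclosingCircle((p[:,:2]*1000).astype(np.float32)),np.median(p,0))
ys,xs=np.nonzero(b)
if len(xs):
    el=cv2.fitEllipse(cv2.convexHull(np.c_[xs,ys].astype(np.int32)));print("ell",el,atz("wrist",el[0],.027))
m=(abs(W[...,2]-.075)<.004)&(abs(W[...,1]-.014)<.03)&(abs(W[...,0]-.477)<.03)
p=W[m];print("post",len(p),cv2.minEnclosingCircle((p[:,:2]*1000).astype(np.float32)),p.mean(0)) if len(p) else 0
E
python3 look.py w2; python3 -c "
from h import *
delta([.487,-.091,.12],.107)"
```

```text
pocket 0.76 [318.8 392.6] [ 0.4877 -0.0953  0.019 ]
t 5.55 tcp [0.4705 0.0605 0.1247] yaw_y 0.108 q6 -0.142 shift [-1.524e+02  1.000e-01  4.700e+00] roll 0.001 tilt [-1.e-04  1.e-04 -1.e+00] F [-0.5 -1.2 -0.2] gap 0.0256 gf 15.0Traceback (most recent call last):
  File "look.py", line 15, in <module>
    el=cv2.fitEllipse(cv2.convexHull(np.c_[xs,ys].astype(np.int32)));print("ell",el,atz("wrist",el[0],.027))
cv2.error: OpenCV(4.12.0) /io/opencv/modules/imgproc/src/shapedescr.cpp:361: error: (-201:Incorrect size of input array) There should be at least 5 points to fit the ellipse in function 'fitEllipseNoDirect'
```

View pics/w2.png

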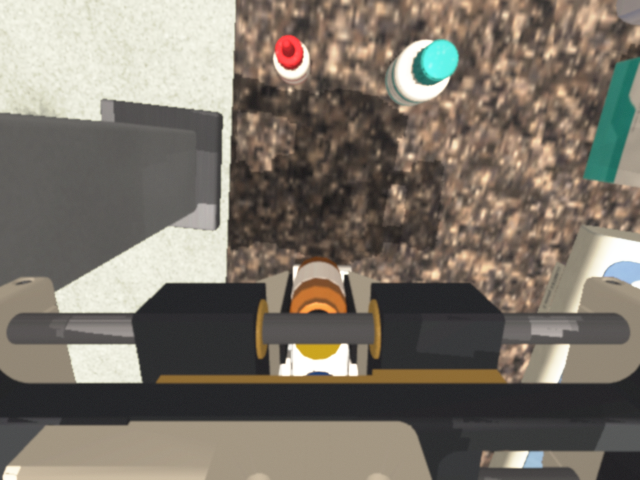

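Wrist view: vial held upright at (320,310), the pocket mostly hidden behind the gripper at (319,385); so hover low and compare with the fixed cameras.

Call:
jog_arm --targets '[-20, 0, 0, 0, 200, -40, 0, 0, 0, 200, -45, 0, 0, 0, 200, -35, 0, 0, 0, 200, -13, 0, 10, 0, 200, 0, 0, 30, 0, 200, 0, 0, 20, 0, 200, 0, 0, 11, 0, 200, 0, 0, 0, 0, 200, 0, 0, 0, 0, 200]'

```text
time: 6.55
ee_pos: [0.4871, -0.0913, 0.054]
ee_rot: [0.0, 0.668, 0.744, 0.0]
force: [0.8, 0.1, -0.8]
finger_gap: 0.0256
gripper_force: 15.0
```

```bash
cat > cmp.py <<'E'
from h import *
import sys
np.set_printoptions(precision=4,suppress=True)
tcp=np.array(manip.sense()["ee_pos"])
crops=[]
for c in("top","scene"):
    im,d=manip.camera(c);W=cloud(c,d);hsv=cv2.cvtColor(im,cv2.COLOR_BGR2HSV)
    cv2.imwrite(f"pics/{c}_{sys.argv[1]}.png",im)
    for k,z in dict(pocket=.019,vial_mid=tcp[2]-.016+.03,post=.05).items():
        for e in manip.mark_of(c,k)[:1]: print(c,k,round(e["p"],2),np.round(e["point"],1),atz(c,e["point"],z))
    b=(hsv[...,0]>98)&(hsv[...,0]<128)&(hsv[...,1]>120)&(abs(W[...,0]-.487)<.04)&(abs(W[...,1]+.09)<.04)
    p=W[b];print("blue",len(p),p.min(0) if len(p) else '',p.max(0) if len(p) else '')
    a=(hsv[...,0]>5)&(hsv[...,0]<32)&(hsv[...,1]>130)&(abs(W[...,0]-.487)<.03)&(abs(W[...,1]+.09)<.03)
    p=W[a];print("amber",len(p),p.min(0) if len(p) else '',p.max(0) if len(p) else '')
    if c=="scene": x,y=[int(v) for v in (360,300)];cv2.imwrite(f"pics/crop_{sys.argv[1]}.png",cv2.resize(im[y-50:y+50,x-65:x+65],None,fx=6,fy=6,interpolation=cv2.INTER_CUBIC))
delta([.4873,-.0912,.036],.107)
E
python3 cmp.py h1
```

```text
top pocket 0.85 [366.2 240. ] [ 0.486  -0.0927  0.019 ]
top post 0.86 [314.6 243.2] [0.4779 0.0207 0.05  ]
blue 0  
amber 0  
scene pocket 0.7 [362.5 309. ] [ 0.4869 -0.0911  0.019 ]
scene vial_mid 0.54 [363.5 292.2] [ 0.4872 -0.0883  0.068 ]
scene post 0.66 [317.8 264.9] [0.4807 0.0124 0.05  ]
blue 177 [ 0.4486 -0.13    0.0161] [ 0.5083 -0.0664  0.2324]
amber 28 [ 0.4639 -0.1195  0.0436] [ 0.5053 -0.1022  0.2308]
t 6.95 tcp [ 0.487  -0.0916  0.0541] yaw_y 0.106 q6 -0.447 shift [ 0.4  0.4 18.1] roll -0.001 tilt [ 0.0008 -0.0002 -1.    ] F [-0.1 -0.6 -0.7] gap 0.0252 gf 15.0
```

View pics/crop_h1.png

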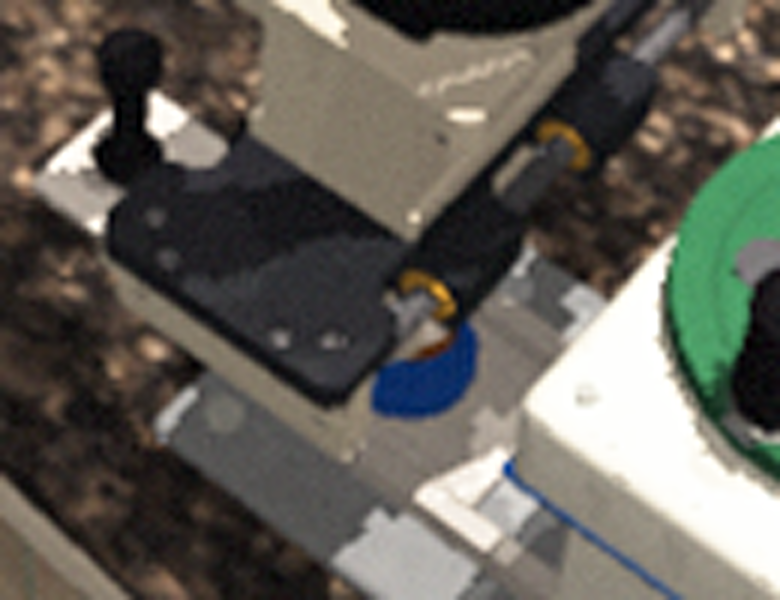

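The crop shows the vial (amber sliver) over the blue pocket, centres agreeing within about 1 mm. Lower slowly and watch the force.

Call:
jog_arm --targets '[0, 0, 6, 0, 200, 0, 0, 4, 0, 200, 0, 0, 2, 0, 200, 0, 0, 2, 0, 200, 0, 0, 0, 0, 200]'

```text
time: 7.45
ee_pos: [0.4866, -0.0915, 0.0393]
ee_rot: [-0.0, 0.669, 0.744, -0.0]
force: [0.3, -0.4, 0.3]
finger_gap: 0.0254
gripper_force: 15.0
```

Call:
jog_arm --targets '[0, 0, 2, 0, 200, 0, 0, 1.5, 0, 200, 0, 0, 0.5, 0, 200, 0, 0, 0, 0, 200]'

```text
time: 7.85
ee_pos: [0.4867, -0.0916, 0.0356]
ee_rot: [-0.0, 0.669, 0.744, 0.0]
force: [-0.7, 0.1, -0.4]
finger_gap: 0.0255
gripper_force: 15.0
```

Call:
jog_arm --targets '[0, 0, 0, 0, 170, 0, 0, 0, 0, 130, 0, 0, 0, 0, 120, 0, 0, 0, 0, 120, 0, 0, -10, 0, 120, 0, 0, -25, 0, 120, 0, 0, -30, 0, 120, 20, 0, -5, 0, 120, 40, 0, 0, 0, 120, 35, 0, 0, 0, 120, 11, 0, 0, 0, 120, 0, 0, 0, 0, 120]'

```text
time: 9.05
ee_pos: [0.4756, 0.0148, 0.1063]
ee_rot: [0.0, 0.668, 0.745, 0.0]
force: [0.9, -1.5, -0.4]
finger_gap: 0.0484
gripper_force: 0.0
```

```bash
cat > c2.py <<'E'
from h import *
np.set_printoptions(precision=4,suppress=True)
out=[]
for c in("top","scene"):
    im,d=manip.camera(c);W=cloud(c,d)
    for k,z in dict(pocket=.019,vial_mid=.049,post=.05).items():
        for e in manip.mark_of(c,k)[:1]: print(c,k,round(e["p"],2),np.round(e["point"],1),atz(c,e["point"],z))
    m=(abs(W[...,2]-.08)<.005)&(abs(W[...,0]-.487)<.02)&(abs(W[...,1]+.09)<.02)
    p=W[m];print("vialtop",len(p),cv2.minEnclosingCircle((p[:,:2]*1000).astype(np.float32)),p.mean(0)) if len(p) else print("no vial top")
im,d=manip.camera("wrist");cv2.imwrite("pics/w3.png",im);W=cloud("wrist",d)
m=(abs(W[...,2]-.075)<.004)&(abs(W[...,1]-.014)<.03)&(abs(W[...,0]-.477)<.03)
p=W[m];print("post",len(p),cv2.minEnclosingCircle((p[:,:2]*1000).astype(np.float32)),p.mean(0)) if len(p) else 0
delta([.477,.013,.03],.107)
E
python3 c2.py
```

```text
top pocket 0.77 [366.2 239. ] [ 0.4882 -0.0928  0.019 ]
top vial_mid 0.43 [364.3 237.6] [ 0.4885 -0.0864  0.049 ]
vialtop 53 ((486.1099853515625, -91.07967376708984), 9.04701042175293) [ 0.486  -0.0908  0.0811]
scene pocket 0.79 [362.3 309.6] [ 0.4858 -0.0917  0.019 ]
scene vial_mid 0.76 [365.2 299.5] [ 0.4887 -0.0926  0.049 ]
scene post 0.89 [316.6 264. ] [0.4805 0.0153 0.05  ]
vialtop 96 ((485.881591796875, -92.98006439208984), 9.701316833496094) [ 0.4857 -0.0929  0.079 ]
post 739 ((477.7995910644531, 14.124354362487793), 9.86048412322998) [0.4778 0.0153 0.0747]
t 9.5 tcp [0.4756 0.0132 0.1056] yaw_y 0.105 q6 -0.239 shift [-0.3  1.3 75.6] roll -0.002 tilt [-0.0001  0.     -1.    ] F [-0.9 -0.  -0.5] gap 0.0483 gf 0.0
```

View pics/w3.png

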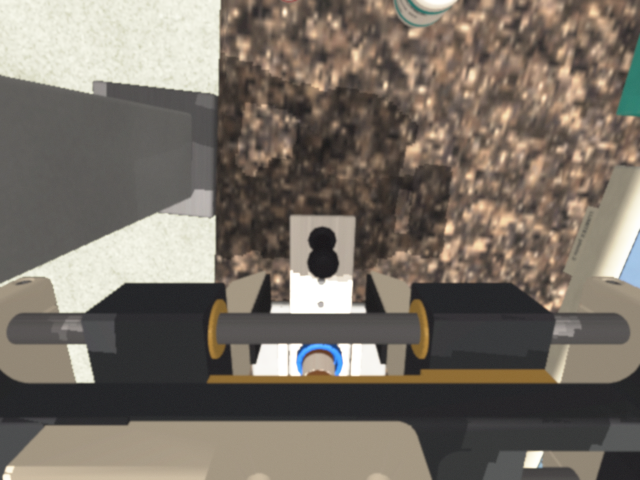

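The wrist view shows the vial standing in the blue pocket (318,360) and the post head at (322,262) just ahead of the finger line. Lower over the post and grip it lightly.

Call:
jog_arm --targets '[0.5, 2, 20, 0, 120, 0, 0, 30, 0, 120, 0, 0, 20, 0, 120, 0, 0, 5, 0, 120, 0, 0, 0, 0, 215, 0, 0, 0, 0, 230, 0, 0, 0, 0, 230, 0, 0, 0, 0, 230]' --newtons 8

```text
time: 10.3
ee_pos: [0.4781, 0.0145, 0.0316]
ee_rot: [0.001, 0.669, 0.744, 0.001]
force: [0.3, 0.4, -0.1]
finger_gap: 0.0215
gripper_force: 0.0
```

Call:
jog_arm --targets '[-2, 0, 0, 0, 230, -5, 0, 0, 0, 230, -8, 0, 0, 0, 230, -10, 0, 0, 0, 230, -10, 0, 0, 0, 230, -10, 0, 0, 0, 230, -10, 0, 0, 0, 230, -10, 0, 0, 0, 230, -10, 0, 0, 0, 230, -10, 0, 0, 0, 230, -10, 0, 0, 0, 230, -8, 0, 0, 0, 230]'

```text
time: 11.5
ee_pos: [0.4875, -0.0887, 0.0313]
ee_rot: [-0.001, 0.669, 0.743, -0.0]
force: [-3.2, 3.0, 10.1]
finger_gap: 0.0188
gripper_force: 8.0
```

Run:
```python
from h import *
np.set_printoptions(precision=4,suppress=True)
im,d=manip.camera("scene")
for k,z in dict(pocket=.019,vial_mid=.049,post=.05).items():
    for e in manip.mark_of("scene",k)[:2]: print(k,round(e["p"],2),np.round(e["point"],1),atz("scene",e["point"],z))
a=cv2.resize(im[240:360,290:450],None,fx=3.7,fy=3.7)
im,d=manip.camera("wrist");W=cloud("wrist",d)
for k,z in dict(pocket=.019,post=.05).items():
    for e in manip.mark_of("wrist",k)[:2]: print(k,round(e["p"],2),np.round(e["point"],1),atz("wrist",e["point"],z))
b=im[200:400,200:440];b=cv2.resize(b,(a.shape[0]*200//200//2*1,)*2) if 0 else cv2.resize(b,(200,167))
o=np.zeros((a.shape[0],a.shape[1]+200,3),np.uint8);o[:,:a.shape[1]]=a;o[:167,a.shape[1]:]=b
cv2.imwrite("pics/c4.png",o);print(o.shape);delta([.4895,-.105,.03],.1)
```

```text
post 0.63 [362.1 300.2] [ 0.4835 -0.0904  0.05  ]
post 0.82 [318.4 307.5] [ 0.4875 -0.0897  0.05  ]
(444, 792, 3)
t 11.85 tcp [ 0.4876 -0.0891  0.0313] yaw_y 0.106 q6 -0.44 shift [-16.    0.3   1.3] roll 0.006 tilt [-0.0013 -0.0007 -1.    ] F [-4.3 -2.6 10.1] gap 0.0194 gf 8.0
```

View pics/c4.png

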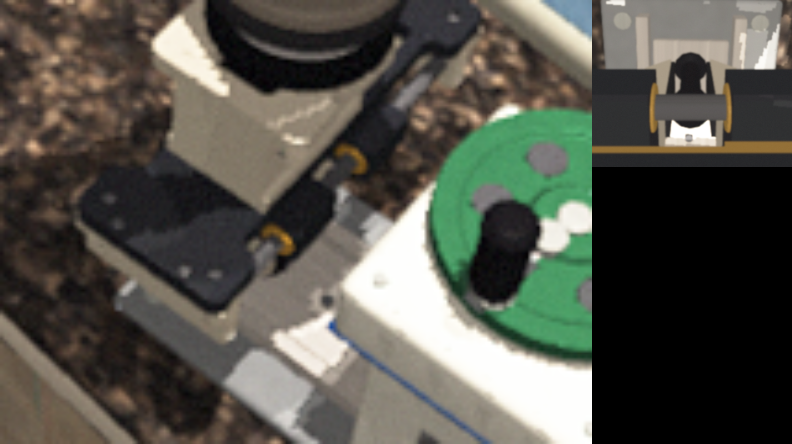

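The post is in the fingers (pads bear on its 20 mm head) and the shuttle has come along; finish the last 16 mm and press lightly on the stop.

Call:
jog_arm --targets '[-5, 0, 0, 0, 230, -5, 0, 0, 0, 230, -4, 0, 0, 0, 230, -2, 0, 0, 0, 230, -1.5, 0, 0, 0, 230, -1, 0, 0, 0, 230, 0, 0, 0, 0, 230]'

```text
time: 12.55
ee_pos: [0.4889, -0.1056, 0.0309]
ee_rot: [-0.002, 0.669, 0.743, -0.0]
force: [-2.5, 5.8, 7.9]
finger_gap: 0.0188
gripper_force: 8.0
```

Call:
jog_arm --targets '[-1, 0, 0, 0, 230, -1, 0, 0, 0, 230, -1, 0, 0, 0, 230, 0, 0, 0, 0, 230]'

```text
time: 12.95
ee_pos: [0.4891, -0.1077, 0.0303]
ee_rot: [-0.002, 0.669, 0.743, 0.0]
force: [-0.7, 10.2, 2.9]
finger_gap: 0.0191
gripper_force: 8.0
```

Call:
jog_arm --targets '[0, 0, 0, 0, 180, 0, 0, 0, 0, 120, 0, 0, 0, 0, 120, 0, 0, 0, 0, 120, 0, 0, -20, 0, 120, 0, 0, -40, 0, 120, 0, 0, -45, 0, 120, 0, 0, -45, 0, 120, 0, 0, -40, 0, 120, 0, 0, -30, 0, 120, 0, 0, 0, 0, 120]'

```text
time: 14.05
ee_pos: [0.4925, -0.1102, 0.2552]
ee_rot: [0.004, 0.669, 0.744, 0.002]
force: [0.2, -0.7, 0.0]
finger_gap: 0.0488
gripper_force: 0.0
```

```bash
cat > wh.py <<'E'
from h import *
import sys
np.set_printoptions(precision=4,suppress=True)
def fitc(p):
    f=lambda v:np.hypot(p[:,0]-v[0],p[:,1]-v[1])-v[2]
    from scipy.optimize import least_squares
    r=least_squares(f,[*p.mean(0),.05],loss="soft_l1",f_scale=.001);return r.x.round(4)
for c in("top","scene","wrist"):
    im,d=manip.camera(c);W=cloud(c,d);hsv=cv2.cvtColor(im,cv2.COLOR_BGR2HSV)
    if c=="wrist":cv2.imwrite(f"pics/w_{sys.argv[1]}.png",im)
    k=(abs(W[...,2]-.21)<.005)&(abs(W[...,0]-.5104)<.07)&(abs(W[...,1]+.2122)<.07)&(hsv[...,2]<90)
    p=W[k][:,:2]
    if len(p): print(c,"knob",len(p),cv2.minEnclosingCircle((p*1000).astype(np.float32)),p.mean(0),np.ptp(p,axis=0))
    g=(hsv[...,0]>40)&(hsv[...,0]<85)&(hsv[...,1]>80)&(abs(W[...,2]-.162)<.006)
    p=W[g][:,:2]
    if len(p)>50:
        o=cv2.convexHull((p*1000).astype(np.float32))[:,0]/1000;print(c,"wheel",len(p),cv2.minEnclosingCircle((p*1000).astype(np.float32)),fitc(o),np.percentile(W[g][:,2],50))
    for kk,z in dict(post=.05,vial_mid=.049).items():
        for e in manip.mark_of(c,kk)[:1]: print(c,kk,round(e["p"],2),np.round(e["point"],1),atz(c,e["point"],z))
    m=(abs(W[...,2]-.075)<.005)&(abs(W[...,0]-.489)<.02)&(abs(W[...,1]+.105)<.025)
    p=W[m];print(c,"post",len(p),cv2.minEnclosingCircle((p[:,:2]*1000).astype(np.float32)),p.mean(0)) if len(p) else 0
delta([.4653,-.2083,.25],.1)
E
python3 wh.py a
```

```text
top knob 10 ((465.6831359863281, -200.4661865234375), 4.579282760620117) [ 0.4659 -0.1989] [0.0087 0.0048]
top post 0.5 [373.7 240. ] [ 0.4829 -0.1064  0.05  ]
top post 25 ((490.45458984375, -100.96178436279297), 8.315533638000488) [ 0.4902 -0.1005  0.0757]
scene knob 168 ((465.57623291015625, -210.16680908203125), 11.28398609161377) [ 0.4636 -0.2099] [0.0213 0.0202]
scene wheel 2985 ((669.0469970703125, -191.38671875), 214.9924774169922) [ 0.5089 -0.2133  0.053 ] 0.16029280173131377
scene post 0.98 [372.4 302.5] [ 0.4925 -0.1052  0.05  ]
scene post 93 ((487.3497009277344, -107.48848724365234), 10.595993995666504) [ 0.4866 -0.1077  0.0728]
wrist knob 46 ((465.09283447265625, -199.4755859375), 6.072618007659912) [ 0.4649 -0.1986] [0.0121 0.0042]
wrist wheel 2683 ((515.36376953125, -202.03378295898438), 50.91107940673828) [ 0.5114 -0.2042  0.0465] 0.16227589930473532
wrist post 0.59 [316.9 207.3] [ 0.4881 -0.1059  0.05  ]
wrist post 283 ((488.41131591796875, -105.71809387207031), 9.807984352111816) [ 0.4883 -0.105   0.0748]
t 14.5 tcp [ 0.4904 -0.1092  0.2499] yaw_y 0.106 q6 -0.478 shift [-95.9 -35.4  -0.2] roll 0.006 tilt [-0.0015  0.0007 -1.    ] F [ 0.2 -0.3 -0. ] gap 0.049 gf 0.0
```

Post moved 120 mm between wrist measurements, so the shuttle is home. Now over to the knob, turning the closing line tangential.

Call:
jog_arm --targets '[-30, -10, 0, 0, 120, -40, -15, 0, 0, 120, -26, -10, 0, -0.1, 120, 0, 0, 0, -0.14, 120, 0, 0, 0, -0.14, 120, 0, 0, 0, -0.14, 120, 0, 0, 0, -0.14, 120, 0, 0, 0, -0.14, 120, 0, 0, 0, -0.14, 120, 0, 0, 0, -0.14, 120, 0, 0, 0, -0.14, 120, 0, 0, 0, -0.14, 120]'

```text
time: 15.7
ee_pos: [0.4659, -0.2084, 0.2503]
ee_rot: [-0.0, 0.049, 0.999, 0.0]
force: [0.8, 0.6, -0.3]
finger_gap: 0.0486
gripper_force: 0.0
```

Call:
jog_arm --targets '[0, 0, 0, -0.02, 120, 0, 0, 0, 0, 120, 0, 0, 0, 0, 120]'

```text
time: 16.0
ee_pos: [0.466, -0.2084, 0.2505]
ee_rot: [-0.0, 0.044, 0.999, 0.0]
force: [0.2, -0.1, 0.7]
finger_gap: 0.0486
gripper_force: 0.0
```

```bash
python3 wh.py b
python3 - <<'E'
from h import *
np.set_printoptions(precision=4,suppress=True)
for c in("top0","scene0"):
    W=cloud(c[:-1],np.load(c+".npy"))
    m=(W[...,2]>.2)&(W[...,1]>-.4)&(W[...,1]<-.05)&(W[...,0]>.57);print(c,"back min x",np.nanmin(W[m][:,0]) if m.any() else None)
    r=np.hypot(W[...,0]-.5104,W[...,1]+.2122);h=r<.03;print("hub z",np.nanpercentile(W[h][:,2],[50,90,99]),"r<.012",np.nanmax(W[r<.012][:,2]))
delta([.4653,-.2083,.172],1.485)
E
```

```text
top wheel 306 ((518.1187133789062, -199.05979919433594), 49.89116287231445) [ 0.5126 -0.2088  0.0502] 0.16277059689379791
top post 0.63 [372.3 239.7] [ 0.4836 -0.1034  0.05  ]
top vial_mid 0.65 [237.4 263.1] [0.4375 0.187  0.049 ]
top post 62 ((487.8964538574219, -104.65934753417969), 9.747017860412598) [ 0.4879 -0.1046  0.0751]
scene knob 163 ((465.1690979003906, -209.6189727783203), 10.84929084777832) [ 0.4641 -0.21  ] [0.0205 0.0201]
scene wheel 2337 ((669.4685668945312, -193.00088500976562), 214.77468872070312) [ 0.5096 -0.2132  0.0535] 0.16026887352220087
scene post 90 ((487.9297790527344, -108.03978729248047), 10.164897918701172) [ 0.4867 -0.1078  0.073 ]
wrist knob 815 ((465.62152099609375, -208.5316925048828), 10.817652702331543) [ 0.4643 -0.2085] [0.0206 0.0209]
wrist wheel 5180 ((510.71270751953125, -213.16107177734375), 54.17231369018555) [ 0.5103 -0.2121  0.0529] 0.16215712590915932
wrist post 0.64 [413.2 226.3] [ 0.4926 -0.1055  0.05  ]
wrist post 273 ((488.7060852050781, -106.41812896728516), 9.627006530761719) [ 0.4878 -0.1072  0.0746]
t 16.45 tcp [ 0.466  -0.2085  0.2507] yaw_y 1.486 q6 -2.057 shift [0.7 0.1 0.7] roll 1.386 tilt [ 0.0001  0.     -1.    ] F [-0.5  0.5  0.6] gap 0.0488 gf 0.0
top0 back min x 0.8650621215821996
hub z [0.1628 0.1671 0.1706] r<.012 0.17300758586234943
scene0 back min x 0.8647685982068984
hub z [0.1602 0.1648 0.1668] r<.012 0.16757216196805624
t 16.45 tcp [ 0.466  -0.2085  0.2507] yaw_y 1.486 q6 -2.057 shift [ 0.7  0.1 78.7] roll 0.001 tilt [ 0.0001  0.     -1.    ] F [-0.5  0.5  0.6] gap 0.0488 gf 0.0
```

View pics/w_b.png

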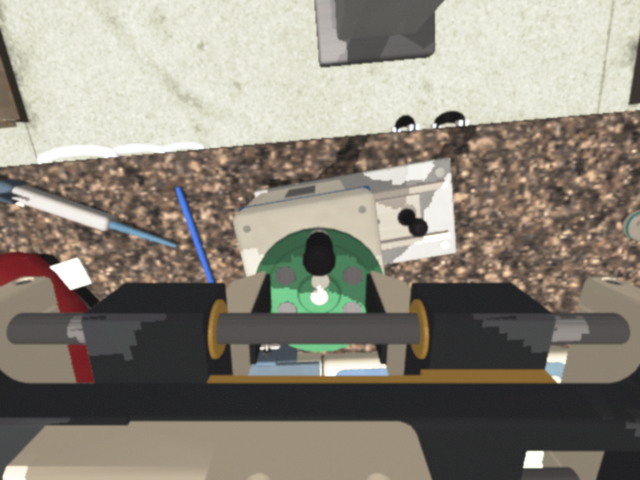

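Wrist view: knob centred at (320,245) between the fingers, wheel hub at (320,290); fits agree on axis (0.5104,-0.2124) and radius 45 mm. Descend and cage the knob with about 24 mm opening, so the pads load it tangentially only.

Call:
jog_arm --targets '[0.5, 0, 20, 0, 120, 0, 0, 30, 0, 120, 0, 0, 20, 0, 120, 0, 0, 7, 0, 150, 0, 0, 0, 0, 175, 0, 0, 0, 0, 188, 0, 0, 0, 0, 188, 0, 0, 0, 0, 188]' --newtons 40

```text
time: 17.25
ee_pos: [0.466, -0.2087, 0.1747]
ee_rot: [0.001, 0.042, 0.999, -0.0]
force: [-0.1, 0.0, 0.4]
finger_gap: 0.0243
gripper_force: 0.0
```

First 0.6 rad as a test of the arc.

Call:
jog_arm --targets '[0, 2, 0, 0, 188, -0.22, 4.5, 0, 0.1, 188, -0.22, 4.5, 0, 0.1, 188, -0.22, 4.5, 0, 0.1, 188, -0.22, 4.5, 0, 0.1, 188, 0, 0, 0, 0, 188]'

```text
time: 17.85
ee_pos: [0.4709, -0.189, 0.1741]
ee_rot: [0.0, 0.24, 0.971, -0.0]
force: [-0.6, -0.4, -0.9]
finger_gap: 0.0237
gripper_force: 0.1
```

```bash
cat > st.py <<'E'
from h import *
np.set_printoptions(precision=4,suppress=True)
C=np.array([.5104,-.2124]);s=manip.sense();v=s["ee_pos"][:2]-C;a=np.arctan2(v[1],v[0])
print("r",np.hypot(*v).round(4),"turn(cw from pi-.086)",((np.pi-.086-a)%(2*np.pi)).round(3))
q=np.array(s["ee_rot"]);M=R.from_quat(q[[1,2,3,0]]).as_matrix();u=v/np.hypot(*v);t=np.array([u[1],-u[0]])
print("Frad,Ftan",s["force"][:2]@u,s["force"][:2]@t,"y.tan",M[:2,1]@t)
im,d=manip.camera("scene");W=cloud("scene",d);hsv=cv2.cvtColor(im,cv2.COLOR_BGR2HSV)
k=(abs(W[...,2]-.21)<.005)&(abs(W[...,0]-.5104)<.07)&(abs(W[...,1]+.2122)<.07)&(hsv[...,2]<90)
p=W[k][:,:2]
if len(p):
    (x,y),r=cv2.minEnclosingCircle((p*1000).astype(np.float32));w=np.array([x,y])/1000-C;print("knob",x,y,r,len(p),"ang",((np.pi-.086-np.arctan2(w[1],w[0]))%(2*np.pi)).round(3))
delta([*C,.17],0)
E
python3 st.py
```

```text
r 0.0459 turn(cw from pi-.086) 0.449
Frad,Ftan 0.33568826631069315 -0.7002909289183469 y.tan 0.9987413059694868
knob 453.6968994140625 -215.72898864746094 0.9928494095802307 2 ang 6.139
t 17.9 tcp [ 0.4708 -0.1891  0.1739] yaw_y 1.089 q6 -1.622 shift [-45.9  -2.3   4. ] roll 1.089 tilt [ 0.0004 -0.     -1.    ] F [-0.3 -0.7 -0.6] gap 0.0243 gf 0.0
```

Call:
jog_arm --targets '[-0.22, 4.5, 0, 0.1, 188, -0.22, 4.5, 0, 0.1, 188, -0.22, 4.5, 0, 0.1, 188, -0.22, 4.5, 0, 0.1, 188, -0.22, 4.5, 0, 0.1, 188, -0.22, 4.5, 0, 0.1, 188, -0.22, 4.5, 0, 0.1, 188, -0.22, 4.5, 0, 0.1, 188, -0.22, 4.5, 0, 0.1, 188, -0.22, 4.5, 0, 0.1, 188, -0.22, 4.5, 0, 0.1, 188, -0.22, 4.5, 0, 0.1, 188]'

```text
time: 19.1
ee_pos: [0.5153, -0.1654, 0.1738]
ee_rot: [-0.0, 0.747, 0.665, -0.0]
force: [-2.5, 1.2, 0.9]
finger_gap: 0.0243
gripper_force: 1.1
```

```bash
python3 st.py
```

```text
r 0.0473 turn(cw from pi-.086) 1.589
Frad,Ftan 0.9578290244851392 -2.6411823084835766 y.tan 0.9999349372861988
t 19.15 tcp [ 0.5161 -0.1655  0.1737] yaw_y -0.12 q6 -0.332 shift [-47.3   0.    3.7] roll -0.12 tilt [-0.      0.0003 -1.    ] F [-0.4  0.1  0.4] gap 0.0243 gf 0.1
```

Call:
jog_arm --targets '[-0.9, 5, 0, 0.1, 188, -0.9, 5, 0, 0.1, 188, -0.9, 5, 0, 0.1, 188, -0.9, 5, 0, 0.1, 188, -0.42, 4.5, 0, 0.1, 188, -0.42, 4.5, 0, 0.1, 188, -0.42, 4.5, 0, 0.1, 188, -0.42, 4.5, 0, 0.1, 188]'

```text
time: 19.95
ee_pos: [0.5451, -0.1842, 0.1735]
ee_rot: [-0.003, 0.946, 0.323, -0.001]
force: [-6.8, 7.4, 5.6]
finger_gap: 0.0241
gripper_force: 5.4
```

```bash
python3 st.py
```

```text
r 0.0447 turn(cw from pi-.086) 2.374
Frad,Ftan -0.6067861725638489 -10.08775747633158 y.tan 0.9996802456906988
knob 541.585205078125 -192.19842529296875 18.997140884399414 86 ang 2.481
t 20.0 tcp [ 0.5457 -0.1849  0.1736] yaw_y -0.919 q6 0.457 shift [-44.8   0.4   3.6] roll -0.919 tilt [-0.0035  0.0039 -1.    ] F [-5.   6.6  5.5] gap 0.0242 gf 4.6
```

Call:
jog_arm --targets '[-0.42, 4.5, 0, 0.1, 188, -0.42, 4.5, 0, 0.1, 188, -0.42, 4.5, 0, 0.1, 188, -0.42, 4.5, 0, 0.1, 188, -0.42, 4.5, 0, 0.1, 188, -0.42, 4.5, 0, 0.1, 188, -0.42, 4.5, 0, 0.1, 188, -0.42, 4.5, 0, 0.1, 188]'

```text
time: 20.8
ee_pos: [0.5545, -0.2201, 0.1737]
ee_rot: [-0.001, 0.997, -0.071, 0.0]
force: [0.7, 2.5, 0.5]
finger_gap: 0.0244
gripper_force: 1.1
```

```bash
python3 st.py
```

```text
r 0.0448 turn(cw from pi-.086) 3.229
Frad,Ftan 0.23869572499016 -2.5932822825340147 y.tan 0.999532617389006
knob 544.9208984375 -223.3268585205078 17.823034286499023 66 ang 3.362
t 20.85 tcp [ 0.5544 -0.2212  0.1737] yaw_y -1.719 q6 1.211 shift [-44.8  -2.2   3.7] roll 1.423 tilt [ 0.0002  0.0004 -1.    ] F [ 1.3 -0.3  0.2] gap 0.0243 gf 0.1
```

Call:
jog_arm --targets '[-0.42, 4.5, 0, 0.1, 188, -0.42, 4.5, 0, 0.1, 188, -0.42, 4.5, 0, 0.1, 188, -0.42, 4.5, 0, 0.1, 188, -0.42, 4.5, 0, 0.1, 188, 0, 0, 0, 0, 188, 0, -2, 0, 0, 150, 0, 0, 0, 0, 120, 0, 0, 0, 0, 120, 0, 0, -15, 0, 120, 0, 0, -30, 0, 120, 0, 0, -10, 0, 120]'

```text
time: 22.05
ee_pos: [0.5472, -0.24, 0.2314]
ee_rot: [0.0, 0.949, -0.315, 0.002]
force: [0.0, -0.3, 0.3]
finger_gap: 0.0488
gripper_force: 0.0
```

Call:
jog_arm --targets '[0, 0, 0, -0.143, 120, 0, 0, 0, -0.143, 120, 0, 0, 0, -0.143, 120, 0, 0, 0, -0.143, 120, 0, 0, 0, -0.143, 120, 0, 0, 0, -0.143, 120, 0, 0, 0, -0.143, 120, 0, 0, 0, -0.143, 120, 0, 0, 0, -0.143, 120, 0, 0, 0, -0.143, 120, 0, 0, 0, -0.143, 120]'

```text
time: 23.15
ee_pos: [0.5461, -0.2394, 0.2281]
ee_rot: [-0.0, 0.892, 0.451, -0.0]
force: [-0.9, 1.0, 0.3]
finger_gap: 0.0488
gripper_force: 0.0
```

Call:
jog_arm --targets '[0, 0, 0, -0.143, 120, 0, 0, 0, -0.143, 120, 0, 0, 0, -0.143, 120, 0, 0, 0, -0.143, 120, 0, 0, 0, -0.143, 120, 0, 0, 0, -0.143, 120, 0, 0, 0, -0.143, 120, 0, 0, 0, -0.143, 120, 0, 0, 0, -0.143, 120, 0, 0, 0, -0.143, 120, 0, 0, 0, -0.139, 120, 0, 0, 0, 0, 120]'

```text
time: 24.35
ee_pos: [0.5461, -0.2394, 0.2282]
ee_rot: [-0.0, 0.315, 0.949, 0.0]
force: [0.5, 0.2, -0.3]
finger_gap: 0.049
gripper_force: 0.0
```

```bash
python3 st.py; python3 wh.py c
python3 - <<'E'
from h import *
for k in("vial_mid","dropper_mid","teal_bottle_mid","pot_mid"):
    for e in manip.mark_of("scene",k)[:1]: print(k,e)
E
```

```text
r 0.0447 turn(cw from pi-.086) 3.703
Frad,Ftan 0.2537976509881254 -0.4529627234233629 y.tan -0.9999754677902526
knob 543.6712036132812 -240.9278106689453 10.71644115447998 138 ang 3.764
t 24.4 tcp [ 0.5461 -0.2394  0.2283] yaw_y 0.926 q6 -1.467 shift [44.7  0.1 58.3] roll 0.926 tilt [-0.0003  0.0003 -1.    ] F [-0.3  0.2 -0.2] gap 0.0486 gf 0.0
top knob 12 ((541.0850830078125, -242.67208862304688), 7.498618125915527) [ 0.5407 -0.2429] [0.0145 0.0093]
top wheel 573 ((510.8191833496094, -211.14523315429688), 53.50330352783203) [ 0.5102 -0.2112  0.0532] 0.16275631570819438
top post 0.7 [372.5 234.2] [ 0.4954 -0.1041  0.05  ]
top post 66 ((488.1731262207031, -105.01861572265625), 9.756030082702637) [ 0.4879 -0.1048  0.0748]
scene knob 134 ((544.132568359375, -241.35751342773438), 10.248891830444336) [ 0.5428 -0.2412] [0.0201 0.0182]
scene wheel 3223 ((509.5213928222656, -212.4404296875), 54.64036560058594) [ 0.5096 -0.2128  0.0536] 0.16026394339058092
scene post 0.72 [370.6 303.5] [ 0.4889 -0.1044  0.05  ]
scene post 90 ((487.74224853515625, -107.2203369140625), 9.716607093811035) [ 0.4866 -0.1077  0.0729]
wrist knob 1000 ((545.36083984375, -240.6825408935547), 10.838225364685059) [ 0.5443 -0.2398] [0.0212 0.0215]
wrist wheel 15825 ((510.9959411621094, -211.80116271972656), 53.19019317626953) [ 0.5108 -0.2119  0.0528] 0.1622118582415066
wrist post 0.63 [395.   81.8] [ 0.4882 -0.1074  0.05  ]
wrist post 442 ((488.5572814941406, -106.28047180175781), 9.788580894470215) [ 0.4886 -0.1072  0.0747]
t 24.85 tcp [ 0.5462 -0.2395  0.2287] yaw_y 0.928 q6 -1.469 shift [ 83.4 -23.6 -21.3] roll 0.828 tilt [ 0.0001  0.     -1.    ] F [ 0.9 -0.6  1.5] gap 0.0486 gf 0.0
dropper_mid {'point': [236.4, 229.8], 'p': 0.81}
teal_bottle_mid {'point': [272.5, 207.7], 'p': 0.76}
pot_mid {'point': [215.7, 209.0], 'p': 0.95}
```

View pics/w_c.png

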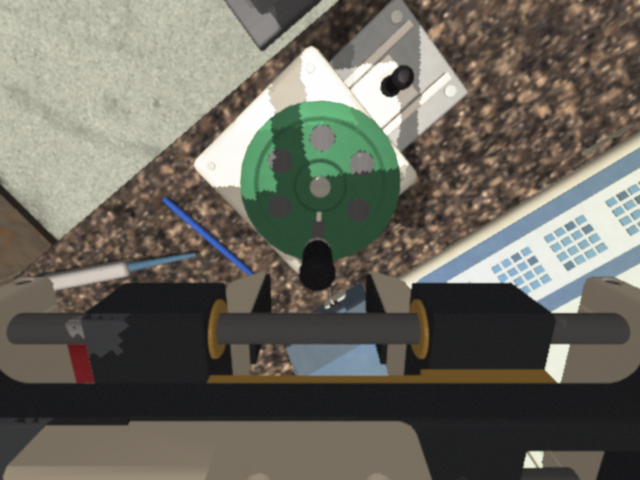

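Wrist view: knob at (318,262) centred between the fingers, wheel at about 3.73 rad, post (400,80) still home. Regrip and go on.

Call:
jog_arm --targets '[0, 1, 20, 0, 120, 0, 0, 25, 0, 120, 0, 0, 10, 0, 140, 0, 0, 0, 0, 175, 0, 0, 0, 0, 188, 0, 0, 0, 0, 188, 0, 0, 0, 0, 188, 0, -1.5, 0, 0, 188, 0, -1.5, 0, 0, 188]'

```text
time: 25.95
ee_pos: [0.5451, -0.2412, 0.1741]
ee_rot: [0.0, 0.316, 0.949, 0.0]
force: [1.5, -0.2, 0.9]
finger_gap: 0.0242
gripper_force: 0.3
```

```bash
python3 st.py
```

```text
r 0.045 turn(cw from pi-.086) 3.749
Frad,Ftan 1.2664470442698008 -0.7847094893850413 y.tan -0.9987411902588169
knob 534.1766357421875 -237.77822875976562 25.13892936706543 3 ang 3.874
t 26.0 tcp [ 0.545  -0.2413  0.174 ] yaw_y 0.928 q6 -1.473 shift [45.   2.3  4. ] roll 0.928 tilt [ 0.0007 -0.0001 -1.    ] F [1.5 0.2 1.1] gap 0.0243 gf 0.6
```

Call:
jog_arm --targets '[0.42, -4.5, 0, 0.1, 188, 0.42, -4.5, 0, 0.1, 188, 0.42, -4.5, 0, 0.1, 188, 0.42, -4.5, 0, 0.1, 188, 0.42, -4.5, 0, 0.1, 188, 0.42, -4.5, 0, 0.1, 188, 0.42, -4.5, 0, 0.1, 188, 0.42, -4.5, 0, 0.1, 188, 0.42, -4.5, 0, 0.1, 188, 0.42, -4.5, 0, 0.1, 188, 0.42, -4.5, 0, 0.1, 188, 0.42, -4.5, 0, 0.1, 188]'

```text
time: 27.2
ee_pos: [0.4968, -0.2558, 0.1741]
ee_rot: [0.001, 0.798, 0.603, 0.001]
force: [3.3, -0.4, -0.3]
finger_gap: 0.0242
gripper_force: 1.8
```

```bash
python3 st.py
```

```text
r 0.0455 turn(cw from pi-.086) 4.93
Frad,Ftan -0.61260178836758 -3.260087646969169 y.tan -0.9996289943950499
t 27.25 tcp [ 0.4961 -0.2555  0.1741] yaw_y -0.281 q6 -0.332 shift [45.4  1.8  4.1] roll -0.281 tilt [ 0.0015 -0.0006 -1.    ] F [ 1.8 -0.7  0.3] gap 0.0241 gf 1.0
```

Call:
jog_arm --targets '[0.42, -4.5, 0, 0.1, 188, 0.42, -4.5, 0, 0.1, 188, 0.42, -4.5, 0, 0.1, 188, 0.42, -4.5, 0, 0.1, 188, 0.42, -4.5, 0, 0.1, 188, 0.42, -4.5, 0, 0.1, 188, 0.42, -4.5, 0, 0.1, 188, 0.42, -4.5, 0, 0.1, 188, 0.42, -4.5, 0, 0.1, 188, 0.42, -4.5, 0, 0.1, 188, 0.42, -4.5, 0, 0.1, 188, 0, 0, 0, 0, 188]'

```text
time: 28.45
ee_pos: [0.4653, -0.2195, 0.174]
ee_rot: [0.0, 0.995, 0.1, 0.0]
force: [-0.4, -0.1, -0.3]
finger_gap: 0.0243
gripper_force: 0.4
```

```bash
python3 st.py; python3 wh.py d | grep -E "knob|wheel"
```

```text
r 0.0456 turn(cw from pi-.086) 6.042
Frad,Ftan 0.4361846753585025 -0.044516512621324986 y.tan -0.9990095276832799
knob 462.28399658203125 -216.833984375 13.635615348815918 83 ang 6.105
t 28.5 tcp [ 0.4654 -0.2195  0.1739] yaw_y -1.368 q6 0.779 shift [45.6  2.1  3.9] roll -1.368 tilt [ 0.0001 -0.0002 -1.    ] F [-0.1 -0.9  0.2] gap 0.0241 gf 0.3
top wheel 611 ((531.3284912109375, -194.14772033691406), 45.61248779296875) [ 0.5223 -0.1975  0.0385] 0.16251182067552272
scene knob 85 ((464.2191467285156, -217.18983459472656), 14.513589859008789) [ 0.4606 -0.2205] [0.0244 0.0234]
scene wheel 539 ((508.3743591308594, -214.9673309326172), 53.54044723510742) [ 0.5088 -0.2137  0.0528] 0.16072847695004422
wrist knob 726 ((468.1345520019531, -219.46559143066406), 15.639016151428223) [ 0.4743 -0.2192] [0.0214 0.0288]
wrist wheel 26244 ((511.2816162109375, -212.06744384765625), 53.43600845336914) [ 0.5114 -0.2121  0.053 ] 0.16213327740483413
```

Call:
jog_arm --targets '[0.4, -4, 0, 0.09, 188, 0.4, -4, 0, 0.09, 188, 0.4, -4, 0, 0.09, 188, 0, 0, 0, 0, 188, 0, 2, 0, 0, 150, 0, 0, 0, 0, 120, 0, 0, 0, 0, 120, 0, 0, -15, 0, 120, 0, 0, -30, 0, 120, 0, 0, -30, 0, 120, 0, 0, 0, 0, 120]'

```text
time: 30.05
ee_pos: [0.4668, -0.2105, 0.2527]
ee_rot: [0.002, 0.999, -0.035, 0.003]
force: [0.4, 0.1, -0.3]
finger_gap: 0.0486
gripper_force: 0.0
```

```bash
python3 st.py; python3 wh.py e
```

```text
r 0.0437 turn(cw from pi-.086) 6.241
Frad,Ftan -0.38741469282420143 0.08592911859769704 y.tan -0.9996500245939587
knob 464.9077453613281 -211.01893615722656 10.898143768310547 169 ang 6.228
t 30.1 tcp [ 0.4659 -0.2099  0.2504] yaw_y -1.641 q6 1.068 shift [44.3 -0.8 80.6] roll 1.5 tilt [ 0.0035 -0.0021 -1.    ] F [-0.5  0.3 -1.4] gap 0.0489 gf 0.0
top wheel 297 ((549.1258544921875, -195.69737243652344), 33.53654479980469) [ 0.5492 -0.2018  0.0211] 0.16241544231769844
top post 0.56 [372.1 239.3] [ 0.4845 -0.103   0.05  ]
top post 60 ((488.27764892578125, -105.0304946899414), 9.770393371582031) [ 0.4877 -0.1048  0.0751]
scene knob 172 ((464.0172424316406, -210.5523681640625), 10.681072235107422) [ 0.4638 -0.211 ] [0.0197 0.0211]
scene wheel 2255 ((508.8223876953125, -212.2621612548828), 54.85995864868164) [ 0.5091 -0.213   0.0535] 0.16020573539894234
scene post 0.62 [370.6 304.3] [ 0.4878 -0.1055  0.05  ]
scene post 90 ((487.6025695800781, -107.1114730834961), 9.574336051940918) [ 0.4868 -0.1078  0.0729]
wrist knob 799 ((466.86767578125, -209.2781982421875), 10.237829208374023) [ 0.4679 -0.2093] [0.0201 0.0203]
wrist wheel 13247 ((511.6402893066406, -212.11190795898438), 53.31121063232422) [ 0.5115 -0.2121  0.0526] 0.1623519912505396
wrist post 0.77 [220.  199.8] [ 0.4842 -0.1055  0.05  ]
wrist post 300 ((488.5005187988281, -105.69075775146484), 9.825628280639648) [ 0.4891 -0.1065  0.0748]
t 30.55 tcp [ 0.4649 -0.2093  0.2482] yaw_y -1.642 q6 1.068 shift [ 0.3 -1.  -1.8] roll 1.4 tilt [-0.0008  0.0007 -1.    ] F [-0.1 -0.2  0.6] gap 0.0482 gf 0.0
```

```bash
python3 -c "
from workcell import manip
print(manip.hand_in())"
```

```text
the job is handed in; nothing more can be done
None
```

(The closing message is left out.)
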